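# Set the bakery's steam valve half open

### The job

The proofer needs a half flow of steam. On the bench are two ball valves with lever handles: turn the lever of the larger one (thick pipe, long lever) counter-clockwise as seen from above, until it stands half open, at 45 degrees, midway between straight across its pipe (shut) and along its pipe (fully open), and let go of it. Leave the lever of the smaller water valve as it is.

Things in the scene. Friction and masses are not known exactly. Their poses are not given: they have to be found in the camera images.
- steam_valve: The larger ball valve, fixed to the bench: a steel pipe 30 mm thick runs level at 45 mm height along the body's y axis, 170 mm between two upright ends bolted to the bench; in its middle a brass valve body (50 mm thick, 60 mm long, top at 70 mm). Origin on the bench top straight below the lever's pivot, which is the upright axis through the origin. Its x axis points to the far side of the pipe, z up.
- steam_lever (a joint): Opening angle of the larger valve's lever in rad: 0 = shut, lever straight across the pipe, pointing along the body's -x (to the robot's side); grows counter-clockwise seen from above to pi/2 = fully open, lever along the pipe, pointing along the body's -y. Half open is 0.785. Stops at both ends; stiff (about 0.35 N m, some 4 N at the grip point), no spring: it stays where it is left.
- steam_lever_grip (a point): Point to grip on the larger valve's lever, 90 mm out from the pivot, near the middle of the lever's black sleeve, at 100 mm height. The lever is a level flat bar reaching 125 mm from the pivot; the sleeve is 24 mm wide and 12 mm thick (top at 106 mm, underside at 94 mm) and covers it from 48 to 125 mm. The point's x axis points along the lever back to the pivot, its y axis across the lever, z up; it turns with the lever.
- water_lever_tip (a point): Outer end of the smaller water valve's lever (leave alone), 66 mm from its pivot, at 66 mm height; that lever is 70 mm long, 15 mm wide, on a pipe 18 mm thick with a run of 130 mm. Same make of black sleeve and brass body, only smaller. The point's x axis points along that lever back to its pivot.

How it is judged:
By the outcome, as a careful person would: the job done as asked, in the order asked, and still so for the second after the job is handed in, with the robot touching nothing.
It also fails if it takes over 30 s, if anything falls off the work surface, if the arm or the gripper's body presses on something with over 40 N, if the wrist force passes 120 N, or if a joint passes its speed limit or range.

### The arm

A 7-joint arm with a two-finger parallel gripper is mounted at the origin on the work surface. World frame = base frame: x ahead of the robot, y to its left, z up, the work surface at z = 0. Lengths are in m, angles in degrees, forces in N, time in s.
With the tool pointing down it reaches from about 0.35 to 0.9 m from the base axis. Payload 7.2 kg.
Tool frame: the origin (TCP) lies on the mounting face of the last link; the fingertips stand 182 mm ahead of it and the grasp point (between the pads) lies 163 mm ahead of it; y points along the fingers, x is the direction in which the jaws open and shut, and the axes are right-handed (so a half turn about y gives the same grasp; the last joint's range is limited). The gripper opens to 88 mm and grips with 3 to 60 N. Pads are 20 mm wide; open, the fingers measure 115 mm over their backs; the gripper's body (75 mm by 178 mm) begins 61 mm behind the grasp point.
Start: joints at [59.805, 23.554, -0.728, 91.456, 0.321, 64.991, -4.71], TCP at [0.277, -0.56, 0.405] pointing down, gripper open.
Joint ranges: [-169.25, 169.25], [-16.82, 113.86], [-84.01, 82.57], [7.8, 145.47], [-59.2, 239.2], [7.22, 106.19], [-163.78, 163.78]. Speed limits (degrees/s): [136.94, 136.94, 172.46, 172.46, 180, 180, 180].

### API

Orientations are given as [roll, pitch, yaw] about the fixed x, y, z axes, in that order (R = Rz(yaw) Ry(pitch) Rx(roll)).
In Python, from cell import monitor, vision, arm gives the robot as it stands.
- The arm moves only by the tool send_rows, never from a script. Its argument "series" is a list of rows, each an object of numbers: "grip": the gripper command: -1 is shut, 1 is fully open, values between are in proportion; "x", "y", "z": the shift along the tool's x, y, z in mm; "ax", "ay", "az": the turn, a rotation vector about the tool's x, y, z in rad. In form: [{"grip": .., "x": .., "y": .., "z": .., "ax": .., "ay": .., "az": ..}, ...]. A call has 1 to 20 rows; each row shifts and turns the commanded pose from where the row before left it, along the tool's axes as they then stand; what a row does not reach is not made up. A row lasts 1/10 s, in which the tool goes at most 50 mm and 8.59 degrees, less where a joint would pass 70% of its speed; a pose out of reach is approached as far as the arm can. A call is refused whole if a number of a shift passes 50 or a number of a turn 0.15, either way. A call with a gripper value outside its range is refused whole. The fingers move at their own pace and stop on an object; "grip_force" is the grip in N (left out, the last holds). Time passes only in rows, so rows that do not move let the fingers close. It gives the time, the measured TCP pose, the force and the opening at its end, in the units of the state.
- monitor.read_state(): the state, without advancing time (a new reading comes with each control period).
- vision.get_image(name): name is "side" or "top"; returns the picture (420x560x3 uint8, red, green, blue); there is no depth.
- vision.camera_params(name): a dict with "camera_matrix" (3x3 intrinsics, pixels), "extrinsics" (4x4, takes a point from camera to world coordinates). Camera axes: x right, y down, z forward; pixel columns grow to the right and rows downward; lengths in m; the calibration is good to about 2 mm. A picture is of the moment at which its call begins. camera_params takes no time and is no camera call.
- arm.job_done(): hands the job in, once; it reports no verdict.
The state is a dict: "time_s": time; "joints": joint angles; "qd": joint speeds; "effort": joint torques, N m; "ee_pos": TCP position; "ee_rot": TCP orientation; "contact_force": force on the tool from outside, world axes, zero at the start; "wrist_torque": the same for the moment, N m; "grip_width": finger opening in m.
Only numpy, scipy, OpenCV 4.12 (cv2) and the standard library are available. Lean on these libraries where they do the work, as an engineer would, in place of code of your own. Each camera call takes 0.05 s, during which the arm holds its last target.

## Working session

There is one attempt and no reset: what is moved stays moved. The work goes in short steps, Python scripts to look and compute and a tool call to move; the robot and the scene stay as the last step left them, time stands still between calls to the robot, and variables do not carry over. Pictures are saved under pics/ and viewed, and the job is handed in when it is done.

Besides the shell and the picture viewer there is one more tool, called after "Request:" as a command line: name --argument value ..., lists and objects as JSON in quotes. send_rows: Moves the arm, as the interface text tells. Its arguments: {"type":"object","properties":{"series":{"type":"array","items":{"type":"object","properties":{"grip":{"type":"number"},"x":{"type":"number"},"y":{"type":"number"},"z":{"type":"number"},"ax":{"type":"number"},"ay":{"type":"number"},"az":{"type":"number"}}}},"grip_force":{"type":"number"}},"required":["series"]}

```bash
mkdir -p pics; ls; python3 - <<'E'
from cell import monitor, vision, arm
import cv2, numpy as np
np.set_printoptions(precision=4,suppress=True)
print(monitor.read_state())
for n in ("side","top"):
    im=vision.get_image(n); cv2.imwrite(f"pics/{n}0.png",im[:,:,::-1])
    p=vision.camera_params(n); print(n,np.array(p["camera_matrix"]),np.array(p["extrinsics"]))
E
```

```text
pics
{'time_s': 0.0, 'joints': array([59.8016, 23.5995, -0.7281, 91.5028,  0.3226, 64.9924, -4.711 ]), 'qd': array([-0.0585,  0.059 , -0.0482,  0.0619,  0.002 , -0.0402, -0.0991]), 'effort': array([  0.0002, -58.7941,   0.6414, -29.1075,  -0.0539,   0.0184,
         0.0001]), 'ee_pos': array([ 0.2767, -0.5602,  0.4038]), 'ee_rot': array([-90.0082,   0.0924, -63.7085]), 'contact_force': array([0.1039, 0.1464, 0.3487]), 'wrist_torque': array([-0.0185,  0.0017, -0.0471]), 'grip_width': 0.0878822152732497}
side [[389.9004   0.     278.5634]
 [  0.     389.9004 204.0047]
 [  0.       0.       1.    ]] [[ 0.9972 -0.0506  0.0551  0.4934]
 [-0.0733 -0.5118  0.856  -0.678 ]
 [-0.0152 -0.8576 -0.5141  0.5022]
 [ 0.      0.      0.      1.    ]]
top [[453.044    0.     281.6741]
 [  0.     453.044  209.0759]
 [  0.       0.       1.    ]] [[ 0.0294 -0.9948  0.097   0.4357]
 [-0.9994 -0.0277  0.0183 -0.0357]
 [-0.0155 -0.0975 -0.9951  1.0256]
 [ 0.      0.      0.      1.    ]]
```

View pics/side0.png

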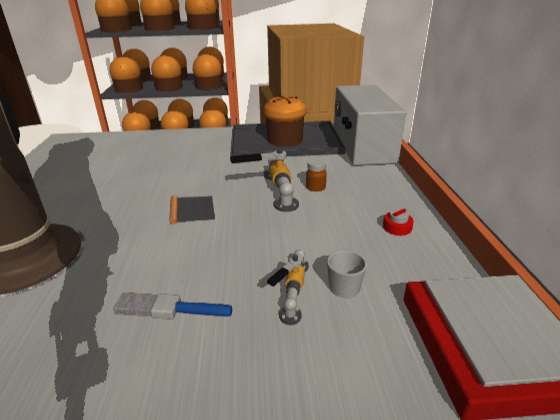

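View pics/top0.png

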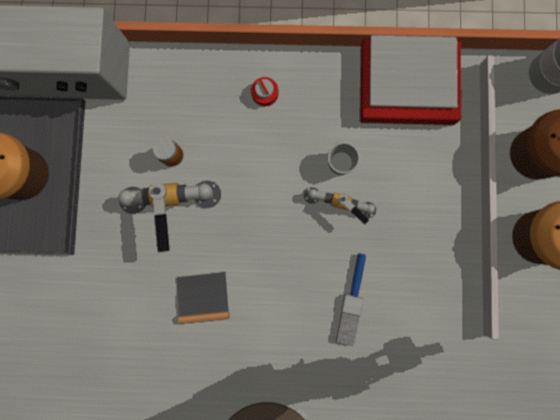

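The side view shows the steam valve at about (282,172), with its black sleeve at about (245,157). The water valve is at about (295,280). In the top view the steam valve body is at (164,194) with its sleeve running from about (160,215) to (162,250). The water valve is at (343,201). Next I'll measure.

```bash
cat > h.py <<'E'
from cell import monitor, vision, arm
import cv2, numpy as np
np.set_printoptions(precision=4,suppress=True)
def ray(n,uv):
    p=vision.camera_params(n);K=np.array(p["camera_matrix"]);E=np.array(p["extrinsics"])
    d=E[:3,:3]@np.linalg.inv(K)@np.array([uv[0],uv[1],1.]);return E[:3,3],d
def onz(n,uv,z):
    o,d=ray(n,uv);return o+d*(z-o[2])/d[2]
def proj(n,X):
    p=vision.camera_params(n);K=np.array(p["camera_matrix"]);E=np.array(p["extrinsics"])
    c=E[:3,:3].T@(np.asarray(X)-E[:3,3]);u=K@c;return u[:2]/u[2]
E
python3 - <<'E'
from h import *
t=cv2.imread("pics/top0.png");s=cv2.imread("pics/side0.png")
cv2.imwrite("pics/top0z.png",cv2.resize(t[140:270,90:240],None,fx=4.6,fy=4.6,interpolation=cv2.INTER_CUBIC))
cv2.imwrite("pics/side0z.png",cv2.resize(s[130:230,210:340],None,fx=6,fy=6,interpolation=cv2.INTER_CUBIC))
m=((t.max(2)<40)).astype(np.uint8)
m[:205]=0;m[270:]=0;m[:,:140]=0;m[:,190:]=0
n,l,st,c=cv2.connectedComponentsWithStats(m)
for i in range(1,n):
    if st[i,4]>50:
        cn,_=cv2.findContours((l==i).astype(np.uint8),0,1);r=cv2.minAreaRect(cn[0]);print(st[i],c[i],r,);b=cv2.boxPoints(r);print(b);print(np.array([onz("top",q,.106) for q in b]))
hsv=cv2.cvtColor(t,cv2.COLOR_BGR2HSV)
m=((hsv[...,0]>12)&(hsv[...,0]<28)&(hsv[...,1]>150)&(hsv[...,2]>110)).astype(np.uint8);m[:175]=0;m[215:]=0;m[:,:140]=0;m[:,195:]=0
ys,xs=np.nonzero(m);print("brass",xs.min(),xs.max(),ys.min(),ys.max(),xs.mean(),ys.mean(),onz("top",(xs.mean(),ys.mean()),.065))
for uv in [(131,200),(206,192)]: print(uv,onz("top",uv,.05))
E
```

```text
[155 215  14  36 370] [161.5432 232.4568] ((161.5491943359375, 232.54100036621094), (35.39947509765625, 10.411609649658203), 84.80557250976562)
[[154.7623 215.3853]
 [165.1311 214.4426]
 [168.3361 249.6967]
 [157.9672 250.6394]]
[[0.5051 0.2404 0.106 ]
 [0.5077 0.2193 0.106 ]
 [0.4361 0.2088 0.106 ]
 [0.4336 0.2298 0.106 ]]
brass 165 177 184 202 171.20652173913044 193.03804347826087 [0.5573 0.22   0.065 ]
(131, 200) [0.5415 0.3112 0.05  ]
(206, 192) [0.5635 0.1481 0.05  ]
```

View pics/top0z.png

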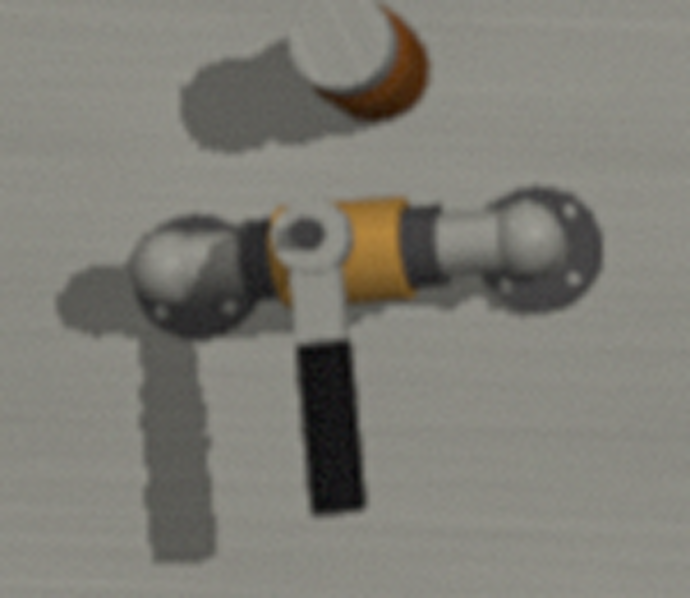

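View pics/side0z.png

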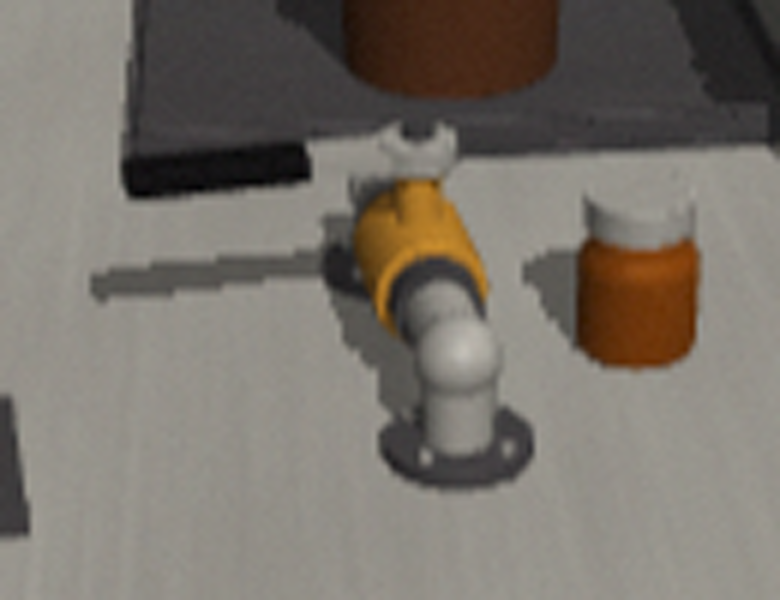

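The top view shows the lever hub at about (156,191). The sleeve is a clean rectangle from (160,215) to (163,250), and the flange discs are at about (207,194) and (135,200). The lever looks shut. I'll refine the body yaw and pivot, and check how tall the objects near the path are.

```bash
python3 - <<'E'
from h import *
a=onz("top",(134.6,199.8),.003);b=onz("top",(206.7,194.3),.003);print("flanges",a,b,np.linalg.norm(a-b),(a+b)/2,np.degrees(np.arctan2(*(a-b)[[1,0]]))-90)
for z in (.1,.11,.12): print("hub",z,onz("top",(155.9,190.7),z))
i=np.array([.5064,.2299]);o=np.array([.4349,.2193]);d=(o-i)/np.linalg.norm(o-i)
m=(i+o)/2;piv=m-d*.0865;print("lever dir",np.degrees(np.arctan2(d[1],d[0]))%360-180,"pivot",piv,"grip",piv+.09*d)
# side-view check: sleeve top corners
print("side proj outer/inner", proj("side",[*o,.106]),proj("side",[*i,.106]),proj("side",[*piv,.11]))
# pipe edges in top view: line between ball centres
for uv in [(545,140),(545,235),(490,60),(490,330)]: print(uv,onz("top",uv,.1))
E
```

```text
flanges [0.5473 0.3196 0.003 ] [0.5645 0.1551 0.003 ] 0.16540533033542718 [0.5559 0.2374 0.003 ] 5.959249279008702
hub 0.1 [0.5569 0.2428 0.1   ]
hub 0.11 [0.5556 0.2398 0.11  ]
hub 0.12 [0.5542 0.2368 0.12  ]
lever dir 8.43277730160807 pivot [0.5562 0.2373] grip [0.4672 0.2241]
side proj outer/inner [231.0473 157.1247] [259.6903 154.1527] [279.1789 150.6673]
(545, 140) [ 0.6843 -0.5581  0.1   ]
(545, 235) [ 0.4881 -0.5529  0.1   ]
(490, 60) [ 0.8534 -0.448   0.1   ]
(490, 330) [ 0.2961 -0.4395  0.1   ]
```

```bash
python3 - <<'E'
from h import *
ims=[vision.get_image("top").astype(float) for _ in range(4)]
t=np.mean(ims,0); cv2.imwrite("pics/top1.png",t[:,:,::-1].astype(np.uint8))
def sub(prof,lev):  # last-from-start subpixel crossing
    for k in range(len(prof)-1):
        if (prof[k]-lev)*(prof[k+1]-lev)<=0 and prof[k]!=prof[k+1]: return k+(lev-prof[k])/(prof[k+1]-prof[k])
def fit(p,z,axis):
    w=np.array([onz("top",q,z)[:2] for q in p]);
    vx,vy,x0,y0=cv2.fitLine(w.astype(np.float32),cv2.DIST_HUBER,0,1e-4,1e-4).ravel();
    r=(w-[x0,y0])@[-vy,vx]; return np.degrees(np.arctan2(vy,vx)),(x0,y0),r.std()*1000
# saturation image: brass strong
sat=t.max(2)-t.min(2)
top=[];bot=[]
for c in range(168,178):
    k=sub(sat[175:192,c],60); top.append((c,175+k))
    k=sub(sat[215:195:-1,c],60); bot.append((c,215-k))
print(np.array(top)[:,1],np.array(bot)[:,1])
for nm,p in(("top",top),("bot",bot)):
    a,c,s=fit(p,.045,0);print(nm,a,"yaw",(a%180)-90,c,s)
# sleeve edges
g=t.max(2);L=[];R=[]
for r in range(218,248):
    k=sub(g[r,145:162],70);L.append((145+k,r));k=sub(g[r,180:162:-1],70);R.append((180-k,r))
for nm,p in(("L",L),("R",R)):
    a,c,s=fit(p,.106,0);print(nm,"dir",a%180,c,s)
# flange discs: dark low-saturation
m=((g<95)&(g>30)&(sat<25)).astype(np.uint8)
cv2.imwrite("pics/m1.png",cv2.resize(m[160:225,100:240]*255,None,fx=5,fy=5,interpolation=0))
cv2.imwrite("pics/t1z.png",cv2.resize(t[170:220,110:230,::-1],None,fx=6.6,fy=6.6,interpolation=cv2.INTER_CUBIC))
E
```

```text
[183.4777 183.4258 183.3245 183.2324 183.2    183.1504 182.9933 182.8834
 182.784  183.1186] [203.6585 203.675  203.5625 203.4423 203.3962 203.3438 203.3    203.2941
 203.2568 203.3295]
top -84.711075 yaw 5.288925 (np.float32(0.58174), np.float32(0.22368445)) 0.2285559175203419
bot -85.72974 yaw 4.2702637 (np.float32(0.5370228), np.float32(0.22131306)) 0.12768475089281503
L dir 8.405836 (np.float32(0.46476823), np.float32(0.2357705)) 0.16461340802356353
R dir 8.341811 (np.float32(0.4709295), np.float32(0.2127897)) 0.12523585024550304[ WARN:0@3.621] global loadsave.cpp:1063 imwrite_ Unsupported depth image for selected encoder is fallbacked to CV_8U.
```

View pics/t1z.png

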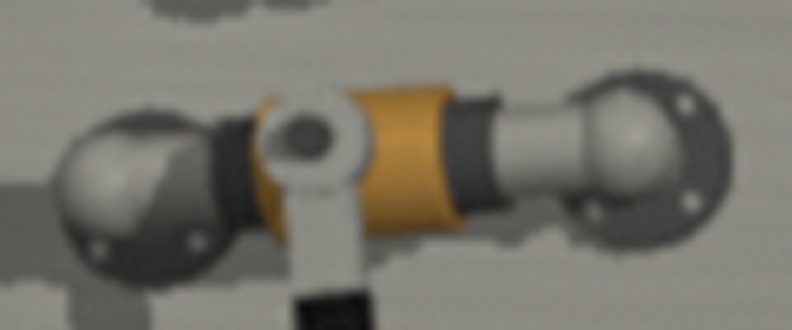

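```bash
python3 - <<'E'
from h import *
f=lambda p:np.array(onz("top",((p[0]+.5)/6.6-.5+110,(p[1]+.5)/6.6-.5+170),.007)[:2])
P=[((98,250),(593,211)),((197,243),(691,202))]
for l,r in P:
    v=f(r)-f(l);print(f(l),f(r),np.linalg.norm(v),"yaw",np.degrees(np.arctan2(v[1],v[0]))+90)
print((f((593,211))+f((687,103)))/2)
for a,b in [((98,250),(197,243)),((593,211),(691,202)),((691,202),(687,103))]:
    v=f(b)-f(a);print(np.linalg.norm(v),np.degrees(np.arctan2(v[1],v[0])))
rc=(f((593,211))+f((687,103)))/2
print("body center from flange", rc, "->pivot from bolts", )
# refine bolt centroids
t=np.mean([vision.get_image("top").astype(float) for _ in range(4)],0).max(2)
for c in [(98,250),(197,243),(593,211),(691,202),(687,103)]:
    u=c[0]/6.6+110;v=c[1]/6.6+170;ui,vi=int(round(u-.4)),int(round(v-.4));print((u,v),'\n',t[vi-2:vi+3,ui-2:ui+3].astype(int),ui,vi)
E
```

```text
[0.5287 0.3404] [0.5469 0.1702] 0.17120897277180258 yaw 6.1097579193982625
[0.5321 0.3063] [0.551  0.1365] 0.170816018032633 yaw 6.3507441350481315
[0.5661 0.1548]
0.03426600011544557 -84.35291280800372
0.033873297898055044 -83.14301046864519
0.03443098021671779 4.8193969896008895
body center from flange [0.5661 0.1548] ->pivot from bolts
(124.84848484848484, 207.87878787878788) 
 [[49 54 62 68 69]
 [44 54 69 66 56]
 [47 60 84 84 60]
 [56 59 81 79 59]
 [68 58 63 63 53]] 124 207
(139.84848484848484, 206.8181818181818) 
 [[48 49 51 51 47]
 [46 53 69 68 54]
 [48 63 84 83 62]
 [47 59 75 77 57]
 [46 48 54 55 45]] 139 206
(199.84848484848487, 201.96969696969697) 
 [[44 53 66 61 53]
 [48 65 84 84 65]
 [58 69 90 94 75]
 [72 74 82 85 75]
 [84 74 71 71 69]] 199 202
(214.6969696969697, 200.60606060606062) 
 [[ 71  73  80  76  70]
 [ 72  87 108 100  78]
 [ 72  99 128 120  88]
 [ 71  89 113 108  80]
 [ 69  72  81  76  67]] 214 200
(214.0909090909091, 185.6060606060606) 
 [[ 71  74  82 101 120]
 [ 85 100  95  81  92]
 [ 94 125 121  87  75]
 [ 86 115 116  85  69]
 [ 74  87  88  74  70]] 214 185
```

Two lines at bench level, through matching flange bolts, put the body yaw at about 6.2°. The lever stands at 8.4°, so it is about 2° open, with its pivot near (0.556, 0.238). The target lever yaw is 51.2°, a turn of about 43°. I'll lift and align the tool first, then travel.

Request:
send_rows --series '[{"grip": 1, "y": -10, "ay": 0.104}, {"grip": 1, "y": -15, "ay": 0.104}, {"grip": 1, "y": -15, "ay": 0.104}, {"grip": 1, "x": -20, "z": 5}, {"grip": 1, "x": -35, "z": 12}, {"grip": 1, "x": -37, "z": 15}, {"grip": 1, "x": -37, "z": 15}, {"grip": 1, "x": -37, "z": 15}, {"grip": 1, "x": -37, "z": 15}, {"grip": 1, "x": -37, "z": 15}, {"grip": 1, "x": -37, "z": 15}, {"grip": 1, "x": -37, "z": 15}, {"grip": 1, "x": -37, "z": 15}, {"grip": 1, "x": -37, "z": 15}]' --grip_force 25

```text
$.series[0]: bad value
```

Request:
send_rows --series '[{"grip": 1, "x": 0, "y": -10, "z": 0, "ax": 0, "ay": 0.104, "az": 0}, {"grip": 1, "x": 0, "y": -15, "z": 0, "ax": 0, "ay": 0.104, "az": 0}, {"grip": 1, "x": 0, "y": -15, "z": 0, "ax": 0, "ay": 0.104, "az": 0}, {"grip": 1, "x": -20, "y": 0, "z": 5, "ax": 0, "ay": 0, "az": 0}, {"grip": 1, "x": -35, "y": 0, "z": 12, "ax": 0, "ay": 0, "az": 0}, {"grip": 1, "x": -37, "y": 0, "z": 15, "ax": 0, "ay": 0, "az": 0}, {"grip": 1, "x": -37, "y": 0, "z": 15, "ax": 0, "ay": 0, "az": 0}, {"grip": 1, "x": -37, "y": 0, "z": 15, "ax": 0, "ay": 0, "az": 0}, {"grip": 1, "x": -37, "y": 0, "z": 15, "ax": 0, "ay": 0, "az": 0}, {"grip": 1, "x": -37, "y": 0, "z": 15, "ax": 0, "ay": 0, "az": 0}, {"grip": 1, "x": -37, "y": 0, "z": 15, "ax": 0, "ay": 0, "az": 0}, {"grip": 1, "x": -37, "y": 0, "z": 15, "ax": 0, "ay": 0, "az": 0}, {"grip": 1, "x": -37, "y": 0, "z": 15, "ax": 0, "ay": 0, "az": 0}]' --grip_force 25

```text
time_s: 1.8
ee_pos: [0.361, -0.1914, 0.445]
ee_rot: [-90.0, -0.0, -81.6]
contact_force: [0.8, -0.8, 0.5]
grip_width: 0.0875
```

Request:
send_rows --series '[{"grip": 1, "x": -36, "y": 0, "z": 15, "ax": 0, "ay": 0, "az": 0}, {"grip": 1, "x": -36, "y": 0, "z": 15, "ax": 0, "ay": 0, "az": 0}, {"grip": 1, "x": -36, "y": 0, "z": 15, "ax": 0, "ay": 0, "az": 0}, {"grip": 1, "x": -36, "y": 0, "z": 15, "ax": 0, "ay": 0, "az": 0}, {"grip": 1, "x": -36, "y": 0, "z": 15, "ax": 0, "ay": 0, "az": 0}, {"grip": 1, "x": -36, "y": 0, "z": 15, "ax": 0, "ay": 0, "az": 0}, {"grip": 1, "x": -36, "y": 0, "z": 15, "ax": 0, "ay": 0, "az": 0}, {"grip": 1, "x": -36, "y": 0, "z": 15, "ax": 0, "ay": 0, "az": 0}, {"grip": 1, "x": -36, "y": 0, "z": 15, "ax": 0, "ay": 0, "az": 0}, {"grip": 1, "x": -30, "y": 0, "z": 12, "ax": 0, "ay": 0, "az": 0}, {"grip": 1, "x": -15, "y": 0, "z": 8, "ax": 0, "ay": 0, "az": 0}, {"grip": 1, "x": 0, "y": 0, "z": 0, "ax": 0, "ay": 0, "az": 0}, {"grip": 1, "x": 0, "y": 0, "z": 0, "ax": 0, "ay": 0, "az": 0}]'

```text
time_s: 3.1
ee_pos: [0.4602, 0.1943, 0.4444]
ee_rot: [-90.0, -0.0, -81.6]
contact_force: [0.4, -0.2, 0.2]
grip_width: 0.088
```

Request:
send_rows --series '[{"grip": 1, "x": -15, "y": 0, "z": 6, "ax": 0, "ay": 0, "az": 0}, {"grip": 1, "x": -14, "y": 0, "z": 5, "ax": 0, "ay": 0, "az": 0}, {"grip": 1, "x": 0, "y": 30, "z": 0, "ax": 0, "ay": 0, "az": 0}, {"grip": 1, "x": 0, "y": 40, "z": 0, "ax": 0, "ay": 0, "az": 0}, {"grip": 1, "x": 0, "y": 40, "z": 0, "ax": 0, "ay": 0, "az": 0}, {"grip": 1, "x": 0, "y": 20, "z": 0, "ax": 0, "ay": 0, "az": 0}, {"grip": 1, "x": 0, "y": 0, "z": 0, "ax": 0, "ay": 0, "az": 0}, {"grip": 1, "x": 0, "y": 0, "z": 0, "ax": 0, "ay": 0, "az": 0}]'

```text
time_s: 3.9
ee_pos: [0.4673, 0.2241, 0.3153]
ee_rot: [-90.0, -0.0, -81.7]
contact_force: [-0.2, 0.3, 0.1]
grip_width: 0.0882
```

```bash
python3 - <<'E'
from h import *
s=vision.get_image("side");t=vision.get_image("top")
cv2.imwrite("pics/s2.png",np.vstack([cv2.resize(s[60:240,180:380,::-1],None,fx=2,fy=2)]))
cv2.imwrite("pics/t2.png",t[:,:,::-1]);print(monitor.read_state())
E
```

```text
{'time_s': 4.0, 'joints': array([  -3.6019,   22.7486,  -34.3336,  110.0138,   16.1608,   51.8728,
       -127.5572]), 'qd': array([-0.1719, -0.0986, -0.192 , -0.0976,  0.2238, -0.2203, -0.2015]), 'effort': array([  0.0731, -47.7311,  -5.738 , -23.9669,   0.0408,  -0.0429,
         0.0102]), 'ee_pos': array([0.4675, 0.2247, 0.3163]), 'ee_rot': array([-89.8538,   0.0194, -81.6365]), 'contact_force': array([0.1702, 1.0278, 0.92  ]), 'wrist_torque': array([-0.0036, -0.0161,  0.0963]), 'grip_width': 0.08800420858782479}
```

View pics/s2.png

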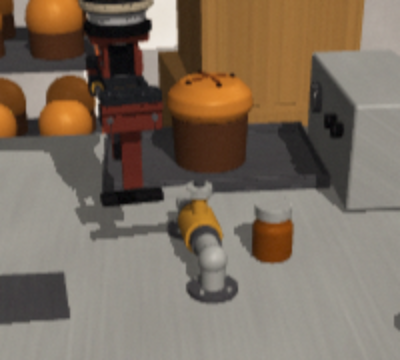

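View pics/t2.png

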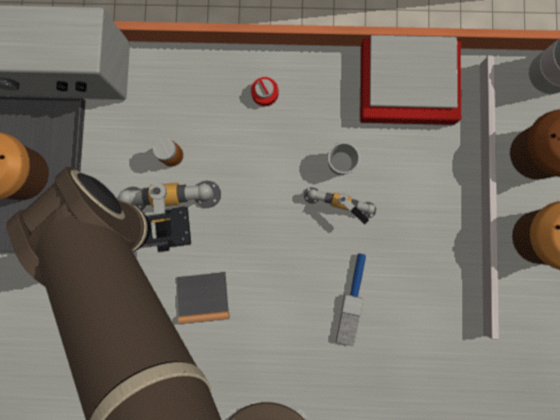

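The side view shows the open fingers straddling the sleeve, with a finger at about (131,165) in the crop. The top view shows the gripper centred over the lever at about (162,230), with no collisions. I'll descend and grip.

Request:
send_rows --series '[{"grip": 1, "x": 0, "y": 20, "z": 0, "ax": 0, "ay": 0, "az": 0}, {"grip": 1, "x": 0, "y": 20, "z": 0, "ax": 0, "ay": 0, "az": 0}, {"grip": 1, "x": 0, "y": 12, "z": 0, "ax": 0, "ay": 0, "az": 0}, {"grip": 1, "x": 0, "y": 0, "z": 0, "ax": 0, "ay": 0, "az": 0}, {"grip": 1, "x": 0, "y": 0, "z": 0, "ax": 0, "ay": 0, "az": 0}]'

```text
time_s: 4.5
ee_pos: [0.4673, 0.2251, 0.2635]
ee_rot: [-89.9, 0.0, -81.6]
contact_force: [0.4, -0.3, 0.2]
grip_width: 0.0878
```

Request:
send_rows --series '[{"grip": -0.2, "x": 0, "y": 0, "z": 0, "ax": 0, "ay": 0, "az": 0}, {"grip": -0.6, "x": 0, "y": 0, "z": 0, "ax": 0, "ay": 0, "az": 0}, {"grip": -0.6, "x": 0, "y": 0, "z": 0, "ax": 0, "ay": 0, "az": 0}, {"grip": -0.6, "x": 0, "y": 0, "z": 0, "ax": 0, "ay": 0, "az": 0}, {"grip": -0.6, "x": 0, "y": 0, "z": 0, "ax": 0, "ay": 0, "az": 0}, {"grip": -0.6, "x": 0, "y": 0, "z": 0, "ax": 0, "ay": 0, "az": 0}]' --grip_force 20

```text
time_s: 5.1
ee_pos: [0.467, 0.2249, 0.2627]
ee_rot: [-90.0, -0.0, -81.6]
contact_force: [-0.3, -0.3, 0.4]
grip_width: 0.043
```

Request:
send_rows --series '[{"grip": -1, "x": 0, "y": 0, "z": 0, "ax": 0, "ay": 0, "az": 0}, {"grip": -1, "x": 0, "y": 0, "z": 0, "ax": 0, "ay": 0, "az": 0}, {"grip": -1, "x": 0, "y": 0, "z": 0, "ax": 0, "ay": 0, "az": 0}, {"grip": -1, "x": 0, "y": 0, "z": 0, "ax": 0, "ay": 0, "az": 0}, {"grip": -1, "x": 0, "y": 0, "z": 0, "ax": 0, "ay": 0, "az": 0}, {"grip": -1, "x": 0, "y": 0, "z": 0, "ax": 0, "ay": 0, "az": 0}]' --grip_force 25

```text
time_s: 5.7
ee_pos: [0.467, 0.2249, 0.2626]
ee_rot: [-90.0, 0.0, -81.6]
contact_force: [0.3, 0.6, -0.5]
grip_width: 0.0236
```

The pads hold the 24 mm sleeve. Now the arc, in steps of 0.083 rad about the pivot, with the first part checked.

Request:
send_rows --series '[{"grip": -1, "x": 3.6, "y": 0, "z": 0.07, "ax": 0, "ay": -0.04, "az": 0}, {"grip": -1, "x": 5.4, "y": 0, "z": 0.16, "ax": 0, "ay": -0.06, "az": 0}, {"grip": -1, "x": 5.4, "y": 0, "z": 0.16, "ax": 0, "ay": -0.06, "az": 0}, {"grip": -1, "x": 5.4, "y": 0, "z": 0.16, "ax": 0, "ay": -0.06, "az": 0}, {"grip": -1, "x": 5.4, "y": 0, "z": 0.16, "ax": 0, "ay": -0.06, "az": 0}, {"grip": -1, "x": 0, "y": 0, "z": 0, "ax": 0, "ay": 0, "az": 0}]'

```text
time_s: 6.3
ee_pos: [0.4743, 0.2002, 0.2626]
ee_rot: [-90.0, -0.0, -65.5]
contact_force: [0.2, 0.2, 0.2]
grip_width: 0.0243
```

```bash
python3 - <<'E'
from h import *
s=monitor.read_state();print(s["ee_pos"],s["ee_rot"],s["contact_force"],s["wrist_torque"],s["joints"])
y=np.radians(s["ee_rot"][2]);print("pivot seen from tool",s["ee_pos"][:2]+.09*np.array([-np.sin(y),np.cos(y)]))
E
```

```text
[0.4743 0.2002 0.2626] [-90.006   -0.0137 -65.5348] [0.2373 0.2142 0.169 ] [-0.1652 -0.0831  0.3343] [   0.0665   27.5736  -36.0788  112.9244   22.1327   46.394  -113.998 ]
pivot seen from tool [0.5562 0.2375]
```

Request:
send_rows --series '[{"grip": -1, "x": 5.4, "y": 0, "z": 0.16, "ax": 0, "ay": -0.06, "az": 0}, {"grip": -1, "x": 5.4, "y": 0, "z": 0.16, "ax": 0, "ay": -0.06, "az": 0}, {"grip": -1, "x": 5.4, "y": 0, "z": 0.16, "ax": 0, "ay": -0.06, "az": 0}, {"grip": -1, "x": 5.4, "y": 0, "z": 0.16, "ax": 0, "ay": -0.06, "az": 0}, {"grip": -1, "x": 5.4, "y": 0, "z": 0.16, "ax": 0, "ay": -0.06, "az": 0}, {"grip": -1, "x": 5.4, "y": 0, "z": 0.16, "ax": 0, "ay": -0.06, "az": 0}, {"grip": -1, "x": 5.4, "y": 0, "z": 0.16, "ax": 0, "ay": -0.06, "az": 0}, {"grip": -1, "x": 4.1, "y": 0, "z": 0.1, "ax": 0, "ay": -0.046, "az": 0}, {"grip": -1, "x": 0, "y": 0, "z": 0, "ax": 0, "ay": 0, "az": 0}, {"grip": -1, "x": 0, "y": 0, "z": 0, "ax": 0, "ay": 0, "az": 0}]'

```text
time_s: 7.3
ee_pos: [0.4997, 0.1677, 0.2626]
ee_rot: [-90.0, -0.0, -39.0]
contact_force: [1.3, -2.0, -0.6]
grip_width: 0.0236
```

```bash
python3 - <<'E'
from h import *
s=monitor.read_state();print(s["ee_pos"],s["ee_rot"],s["contact_force"],s["wrist_torque"],s["joints"])
y=np.radians(s["ee_rot"][2]);print("pivot seen from tool",s["ee_pos"][:2]+.09*np.array([-np.sin(y),np.cos(y)]))
cv2.imwrite("pics/t3.png",vision.get_image("top")[:,:,::-1])
E
```

```text
[0.4997 0.1677 0.2626] [-90.0091  -0.043  -38.98  ] [ 1.2676 -2.0436 -0.5671] [-0.4714 -0.3978  0.1143] [  8.3326  30.2712 -41.8515 111.0244  26.6647  48.6809 -86.7135]
pivot seen from tool [0.5563 0.2377]
```

View pics/t3.png

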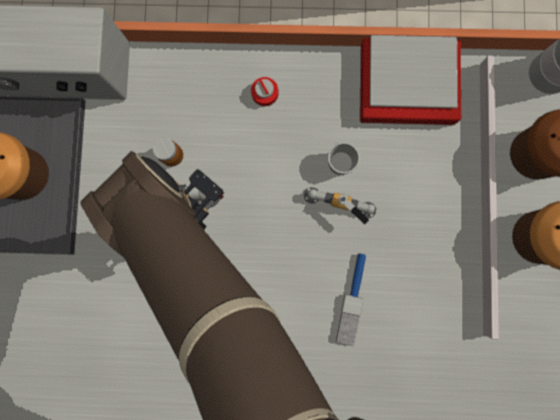

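The arm hides the valve in this view. I'll release, lift straight up and back off so I can check the lever angle.

Request:
send_rows --series '[{"grip": 0.3, "x": 0, "y": 0, "z": 0, "ax": 0, "ay": 0, "az": 0}, {"grip": 0.6, "x": 0, "y": 0, "z": 0, "ax": 0, "ay": 0, "az": 0}, {"grip": 0.6, "x": 0, "y": 0, "z": 0, "ax": 0, "ay": 0, "az": 0}, {"grip": 0.6, "x": 0, "y": 0, "z": 0, "ax": 0, "ay": 0, "az": 0}, {"grip": 0.6, "x": 0, "y": 0, "z": 0, "ax": 0, "ay": 0, "az": 0}, {"grip": 0.6, "x": 0, "y": 0, "z": 0, "ax": 0, "ay": 0, "az": 0}, {"grip": 0.6, "x": 0, "y": -10, "z": 0, "ax": 0, "ay": 0, "az": 0}, {"grip": 0.6, "x": 0, "y": -25, "z": 0, "ax": 0, "ay": 0, "az": 0}, {"grip": 0.6, "x": 0, "y": -40, "z": 0, "ax": 0, "ay": 0, "az": 0}, {"grip": 0.6, "x": 0, "y": -40, "z": 0, "ax": 0, "ay": 0, "az": 0}, {"grip": 0.6, "x": 0, "y": -30, "z": 0, "ax": 0, "ay": 0, "az": 0}, {"grip": 0.6, "x": 20, "y": 0, "z": -20, "ax": 0, "ay": 0, "az": 0}, {"grip": 0.6, "x": 30, "y": 0, "z": -25, "ax": 0, "ay": 0, "az": 0}, {"grip": 0.6, "x": 30, "y": 0, "z": -25, "ax": 0, "ay": 0, "az": 0}, {"grip": 0.6, "x": 30, "y": 0, "z": -25, "ax": 0, "ay": 0, "az": 0}, {"grip": 0.6, "x": 30, "y": 0, "z": -25, "ax": 0, "ay": 0, "az": 0}, {"grip": 0.6, "x": 30, "y": 0, "z": -20, "ax": 0, "ay": 0, "az": 0}, {"grip": 0.6, "x": 30, "y": 0, "z": -20, "ax": 0, "ay": 0, "az": 0}]'

```text
time_s: 9.15
ee_pos: [0.555, -0.0836, 0.4086]
ee_rot: [-90.0, -0.0, -38.9]
contact_force: [0.7, 0.0, -0.0]
grip_width: 0.0703
```

```bash
python3 - <<'E'
from h import *
print(monitor.read_state()["joints"]);t=vision.get_image("top")
cv2.imwrite("pics/t4.png",t[:,:,::-1]);cv2.imwrite("pics/t4z.png",cv2.resize(t[160:240,110:240,::-1],None,fx=6,fy=6,interpolation=cv2.INTER_CUBIC))
E
```

```text
[ 36.2021  22.6529 -42.6459  98.108   16.6542  65.7115 -50.022 ]
```

View pics/t4.png

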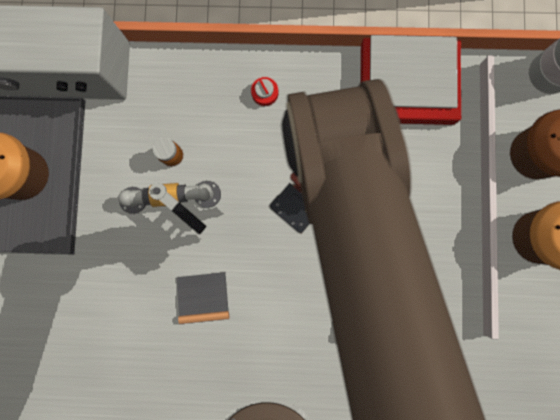

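View pics/t4z.png

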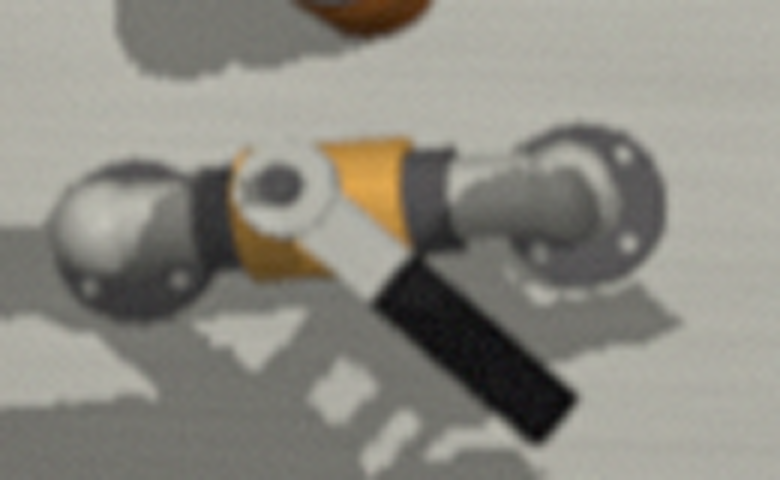

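The top view now shows the lever standing diagonally, with its sleeve from about (176,207) to (203,231). The water valve is hidden by the arm. I'll measure the angle.

```bash
python3 - <<'E'
from h import *
t=np.mean([vision.get_image("top").astype(float) for _ in range(4)],0);g=t.max(2)
# sleeve edges, subpixel along normals
m=((g<42)).astype(np.uint8);m[:200]=0;m[240:]=0;m[:,:170]=0;m[:,210:]=0
n,l,st,c=cv2.connectedComponentsWithStats(m);i=1+np.argmax(st[1:,4]);cn,_=cv2.findContours((l==i).astype(np.uint8),0,1)
r=cv2.minAreaRect(cn[0]);b=cv2.boxPoints(r);print(r)
W=np.array([onz("top",q,.106)[:2] for q in b])
e=[(W[(k+1)%4]-W[k]) for k in range(4)];k=int(np.argmax([np.linalg.norm(v) for v in e]));print([np.linalg.norm(v) for v in e],"rect lever yaw",np.degrees(np.arctan2(e[k][1],e[k][0]))%180)
ys,xs=np.nonzero(l==i);P=np.array([onz("top",(x,y),.106)[:2] for x,y in zip(xs,ys)])
ce=P.mean(0);w,V=np.linalg.eigh(np.cov((P-ce).T));v=V[:,1];a=np.degrees(np.arctan2(v[1],v[0]))%180
print("PCA yaw",a,"centroid",ce)
for piv in ([.5562,.2373],[.5563,.2378],[.5569,.2393]): d=np.array(piv)-ce;print("pivot->centroid yaw",np.degrees(np.arctan2(d[1],d[0])))
# bolts centroids subpixel -> body yaw
B=[]
for u,v in [(124.85,207.9),(139.85,206.8),(199.85,202),(214.7,200.6)]:
    ui,vi=int(u-.3+.5),int(v-.3+.5);p=g[vi-2:vi+3,ui-2:ui+3];q=np.clip(p-np.percentile(p,60),0,None);yy,xx=np.mgrid[vi-2:vi+3,ui-2:ui+3];B.append(onz("top",((q*xx).sum()/q.sum(),(q*yy).sum()/q.sum()),.007)[:2])
for k in (0,1): d=B[k]-B[k+2];print("body yaw",np.degrees(np.arctan2(d[1],d[0]))-90,np.linalg.norm(d))
E
```

```text
((188.81178283691406, 218.05296325683594), (35.35966491699219, 10.304197311401367), 40.60129928588867)
[np.float64(0.02095032998983661), np.float64(0.07325890451918568), np.float64(0.020826594411801444), np.float64(0.07315145978914188)] rect lever yaw 51.489463831381926
PCA yaw 51.13206738315737 centroid [0.502  0.1709]
pivot->centroid yaw 50.78462914554421
pivot->centroid yaw 50.94338698532217
pivot->centroid yaw 51.25657628551545
body yaw 5.876484480129577 0.17185506337902262
body yaw 6.251315361817561 0.17080151903990115
```

```bash
python3 - <<'E'
from h import *
cv2.imwrite("pics/s5.png",vision.get_image("side")[:,:,::-1]);s=monitor.read_state();print(s["contact_force"],s["time_s"],s["qd"])
E
```

```text
[-0.4316 -0.0638 -0.2478] 9.45 [-0.7382 -0.105  -0.1924  0.2926  0.2977 -0.2192  0.0322]
```

View pics/s5.png

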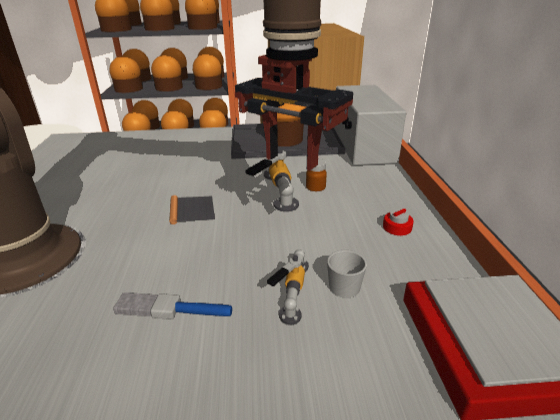

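The side view shows the water lever unmoved at (280,273), the steam lever diagonal at (260,166), and the gripper clear in the air above the bench. I'm handing in.

```bash
python3 - <<'E'
from cell import arm
print(arm.job_done())
E
```

```text
the job is handed in; nothing more can be done
None
```

The steam valve lever now stands half open, at about 45°. I gripped it by its sleeve, turned it about 43° counter-clockwise around its pivot, let go and lifted the gripper clear. I handed the job in at about 9.5 s.

**Lever angle:** the last top view gave the lever direction as 50.8 to 51.5° depending on method, and the pipe's square-across direction as 5.9 to 6.25°. That makes the opening about 45°, give or take 1°.

**Disagreement:** before the move, estimates of the pipe direction from the brass body's edges came out lower, at 4.3 to 5.3°. I used the flange bolts instead, because they are 170 mm apart and give a steadier line. By the bolts, the lever started about 2° open rather than fully shut.

**Other checks:** I compared the water lever by eye in the side view only, and it looked unmoved. The force readings I saw stayed under 3 N, and the gripper was clear of everything at the end.

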